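Refit the drive knob of the record cleaner and hold it pressed

TASK

Lift the aluminium canister by its handle off the grey record cleaner, where it covers the drive shaft, and stand it upright on the bare desk beside the cleaner, letting go of it. Then take the black knob, turn it so that the flat in its socket (on the white-line side) matches the flat of the D-shaft, and push it fully home on the shaft. Finish while holding: keep the knob gripped and pressed so that the sprung shaft stays well down, more than half of its short travel, and leave the other things on the desk where they are.

Things in the scene. Friction and masses are not known exactly. Their poses are not given: they have to be found in the camera images.
- cleaner: grey plastic record cleaner, fixed. Origin: on the desk under the centre of its drive housing, a block 130 x 130 x 60 mm with a round well 77 mm wide, 26 mm deep in its top. On the block's +x side an open tank 80 (x) by 280 mm (y), 85 mm tall, from x = 65 to 145 mm. z up; yaw within 0.3 rad.
- housing_top (a point): centre of the housing's top face, 60 mm above the desk, on the shaft's axis; axes as the cleaner's.
- shaft_tip (a point): centre of the top end of the upright brass D-shaft in the well; z up, x square out of its flat. 20 mm diameter, flat 4 mm from the axis; the top 3 mm taper by 2 mm all round as lead-in. The tip is 57 mm above the desk, 3 mm below the housing's top, 23 mm above the well's floor. Its yaw varies within 0.8 rad of world x; too stiff to turn (0.5 N m).
- spindle (a joint): how far the shaft is pressed down, m: 0 up, 0.006 at its stop. A spring holds it up: it starts to sink at 4 N and reaches the stop at 10 N. It goes down under any push on its tip, also of a knob that does not fit.
- knob: black knob on the desk, socket down, about 60 g. Origin: centre of underside, z up. Skirt 44 mm diameter, 18 mm tall; above it a grip bar 14 mm (y) by 40 mm (x), to 50 mm height. D socket: 14 mm deep, 21.5 mm diameter, flat 4.75 mm from the axis on the +x side. Fits with x as shaft_tip's x; fully home its origin is 14 mm below shaft_tip. Yaw within 0.6 rad of world x at start.
- knob_mark (a point): the white line on the knob, at the +x end of the top of the grip bar (18 mm from the axis, 50 mm above the underside); it marks the side of the socket's flat.
- canister: aluminium screw-top canister, 96 mm in diameter, about 0.35 kg, standing on the housing's top over the well at the start. Origin: centre of its underside, z up. Body 106 mm tall, lid to 122 mm, and over the lid a fixed carrying handle along the canister's x axis.
- canister_handle (a point): middle of the handle's wooden bar, 160 mm above the canister's underside; bar 12 x 12 mm, 71 mm free length between its posts along the canister's x axis, 32 mm of open space between lid and bar.
- weight: brass record weight, 60 mm in diameter, 40 mm tall; bystander, loose. Origin: centre of underside. It and the knob stand on the -y side of the cleaner; either may be the nearer one.
- jar: speckled stoneware jar, 100 mm in diameter, 129 mm tall; bystander, loose. Origin: centre of underside. The desk on the cleaner's +y side, nearer the robot than the jar, is bare.
- mug: blue mug, 80 mm in diameter, 92 mm tall; bystander, loose, behind the cleaner. Origin: centre of underside.
- brush: wooden record brush, 50 x 110 mm, 28 mm tall; bystander, loose, behind the cleaner. Origin: centre of underside.
Things that resemble listed ones, but are neither listed nor needed, are in the scene too. What is shaped like the canister but green or purple is not meant. Leave any green look-alike of the knob alone.

How it is judged (in metres and radians):
On the way, in this order (a step that is already met when the one before it is completed fails the run):
1. the canister stands upright on the bare desk beside the cleaner, let go (height (world z) of canister between -0.004 and 0.006 m and angle between canister's own z axis and vertical below 0.1 rad and horizontal distance between canister and housing_top below 0.45 m and linear speed of canister below 0.03 m/s and contact force between the fingers and canister below 0.1 N), for 0.2 s.
2. the knob is on the D-shaft, flat to flat, fully home (z of knob in the frame of shaft_tip below -0.0115 m and horizontal distance between knob and shaft_tip below 0.0035 m and angle between knob's own z axis and vertical below 0.1 rad and angle between the x axis of knob and the x axis of shaft_tip, either way round below 0.4 rad and x of knob_mark in the frame of shaft_tip above 0.01 m), for 0.2 s.
At the end, for the whole second after the job is handed in: Knob 11.5 mm or more down on the shaft, within 3.5 mm of its axis, 0.4 rad of its flat, tilt under 0.1 rad; gripped (over 1 N), shaft pressed over 3 mm. Canister on the desk itself, tilt under 0.1 rad, within 0.45 m of the housing's centre, still, untouched (all of step 1 and all of step 2 and value of joint spindle above 0.003 m and contact force between the fingers and knob above 1 N); the arm keeps its last pose, push and grip.
It fails at once if the canister is tipped by more than 0.6 rad (angle between canister's own z axis and vertical above 0.6 rad).
It fails at once if a bystander (weight, jar, mug or brush) is moved by more than 25 mm (distance of any of weight, jar, mug, brush from where it was at the start of the episode above 0.025 m).
It also fails if it takes over 53 s, if anything falls off the work surface, if the arm or the gripper's body presses on something with over 40 N, if the wrist force passes 120 N, or if a joint passes its speed limit or range.

ROBOT

A 7-joint arm with a two-finger parallel gripper is mounted at the origin on the work surface. World frame = base frame: x ahead of the robot, y to its left, z up, the work surface at z = 0. Lengths are in mm, angles in rad, forces in N, time in s.
With the tool pointing down it reaches from about 400 to 875 mm from the base axis. Payload 6.5 kg.
Tool frame: the origin (TCP) lies at the very end of the fingers, on their centre line; the grasp point (between the pads) lies 19 mm behind it; z points along the fingers, y is the line along which they close (so a half turn about z gives the same grasp; the last joint's range is limited). The gripper opens to 88 mm and grips with 3 to 60 N. Pads are 18 mm wide; open, the fingers measure 123 mm over their backs; the gripper's body (75 mm by 187 mm) begins 45 mm behind the grasp point.
Start: joints at [-1.379, 0.536, -0.004, 1.538, 0.003, 1.067, -0.071], TCP at [165.715, 628.513, 238.716] pointing down, gripper open.
Joint ranges: [-2.7, 2.7], [-0.37, 2.16], [-1.27, 1.26], [0.24, 2.4], [-1.31, 4.45], [0.19, 1.91], [-2.76, 2.76]. Speed limits (rad/s): [2.39, 2.39, 3.14, 3.14, 3.14, 3.14, 3.14].

INTERFACE

Orientations are given as a 3x3 rotation matrix whose columns are the frame's x, y, z axes.
In Python, from cell import bot, read_camera gives the robot as it stands. The module is installed in compiled form; this text tells all that it offers.
- The arm moves only by the tool arm_command, never from a script. Its argument "steps" is a list of rows, each an object with "angular": the turn, a rotation vector about the world's x, y, z in units of 10 degrees (1.0 is 10 degrees), a list of three; "slide": the shift along the world's x, y, z in units of 60 mm (1.0 is 60 mm), a list of three; "fingers": the closure, from 0 (fully open) to 1 (shut). A call has 1 to 5 rows; each row is the pose to reach, as a shift and turn from the pose commanded when the call began; what a row does not reach only later rows make up. A row lasts 1/8 s, in which the tool goes at most 62.5 mm and 10.7 degrees, less where a joint would pass 70% of its speed; a pose out of reach is approached as far as the arm can. A call with a gripper value outside its range is refused whole. The fingers move at their own pace and stop on an object; "force" is the grip in N (left out, the last holds). Time passes only in rows, so rows that repeat a pose let the fingers close. It gives the time, the measured TCP pose, the force, the opening and the grip force at its end, in the units of the state.
- bot.get_state(): the state, without advancing time (a new reading comes with each control period).
- read_camera(name): name is "scene" or "top" or "wrist"; returns a dict with "color" (420x560x3 uint8, red, green, blue), "fx", "fy", "cx", "cy" (pixels), "R" (3x3) and "t" (3): a world point X has camera coordinates R X + t. Camera axes: x right, y down, z forward; pixel columns grow to the right and rows downward; lengths in mm; the calibration is good to about 2 mm. A picture is of the moment at which its call begins. There is no depth.
- bot.finish_job(): hands the job in; it is judged then, once.
The state is a dict: "time_s": time; "q": joint angles; "joint_vel": joint speeds; "effort": joint torques, N m; "position": TCP position; "tcp_rot": TCP orientation; "wrist_force": force on the tool from outside, world axes, zero at the start; "ft_torque": the same for the moment, N m; "finger_gap": finger opening in mm; "grip_force": force on a finger pad.
Only numpy, scipy, OpenCV 4.12 (cv2) and the standard library are available. Lean on these libraries where they do the work, as an engineer would, in place of code of your own. Each camera call takes 0.05 s, during which the arm holds its last target. There are 200 camera calls.

## Working session

There is one attempt and no reset: what is moved stays moved. The work goes in short steps, Python scripts to look and compute and a tool call to move; the robot and the scene stay as the last step left them, time stands still between calls to the robot, and variables do not carry over. Pictures are saved under pics/ and viewed, at most 10 in all, crops included, and the job is handed in when it is done.

Besides the shell and the picture viewer there is one more tool, called after "Emit:" as a command line: name --argument value ..., lists and objects as JSON in quotes. arm_command: Moves the arm, as the interface text tells. Its arguments: {"type":"object","properties":{"steps":{"type":"array","items":{"type":"object","properties":{"angular":{"type":"array","items":{"type":"number"}},"slide":{"type":"array","items":{"type":"number"}},"fingers":{"type":"number"}}}},"force":{"type":"number"}},"required":["steps"]}

```bash
mkdir -p pics; cat > h.py <<'E'
import numpy as np, cv2
from cell import bot, read_camera
def shot(n,f=None):
    c=read_camera(n); c['bgr']=cv2.cvtColor(c['color'],cv2.COLOR_RGB2BGR)
    if f: cv2.imwrite('pics/'+f,c['bgr'])
    np.save(f'{n}.npy',c,allow_pickle=True); return c
def load(n): return np.load(f'{n}.npy',allow_pickle=True).item()
def ray(c,u,v):
    R=np.array(c['R']);t=np.array(c['t']).ravel()
    d=R.T@np.array([(u-c['cx'])/c['fx'],(v-c['cy'])/c['fy'],1.]); return -R.T@t,d
def onz(c,u,v,z):
    o,d=ray(c,u,v); return o+d*(z-o[2])/d[2]
def px(c,X):
    p=np.array(c['R'])@np.array(X,float)+np.array(c['t']).ravel()
    return np.array([c['fx']*p[0]/p[2]+c['cx'],c['fy']*p[1]/p[2]+c['cy']])
E
python3 - <<'E'
from h import *
a=shot('scene','s0.png');b=shot('top','t0.png')
for c in(a,b): print(c['fx'],c['cx'],c['cy'],ray(c,280,210),)
s=bot.get_state();print(s['time_s'],s['tcp_rot'],s['finger_gap'])
E
```

```text
467.77888992921567 275.9701817607214 204.92022537682715 (array([1023.86582958, -392.52712139, 1013.90116323]), array([-0.4531486 ,  0.38101468, -0.806025  ]))
403.1502907452019 275.3613179211919 209.80318925135674 (array([ 349.47587676,   19.99670228, 1269.40670044]), array([ 0.15158777, -0.01784192, -0.98834986]))
0.1 [[-9.66969028e-01  2.54893770e-01 -2.53752825e-04]
 [ 2.54893870e-01  9.66967998e-01 -1.41656221e-03]
 [-1.15702021e-04 -1.43445182e-03 -9.99998964e-01]] 88.28862972655284
```

View pics/s0.png

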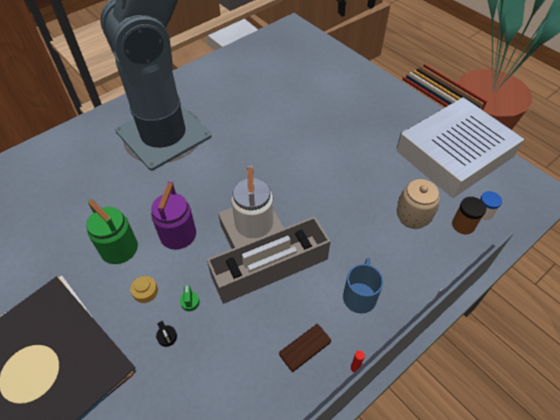

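View pics/t0.png

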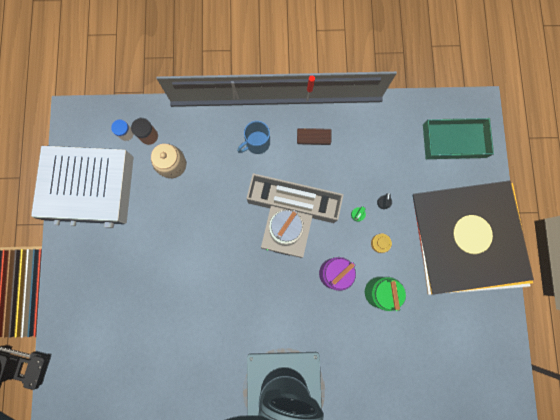

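The scene view shows the aluminium canister on the cleaner at about (252,207), top view (287,227). Green and purple canisters stand at (112,235) and (173,220), top (389,294) and (339,273). The black knob is at (166,334), top (385,201), and the green look-alike is at (189,298), top (359,213). My choice is the silver canister and the black knob. I'll check both in one close crop.

```bash
python3 - <<'E'
from h import *
a=load('scene');b=load('top')
A=cv2.resize(a['bgr'][280:350,130:200],(400,400),interpolation=cv2.INTER_CUBIC)
B=cv2.resize(b['bgr'][170:265,240:335],(400,400),interpolation=cv2.INTER_CUBIC)
C=cv2.resize(b['bgr'][185:225,345:405],(300,200),interpolation=cv2.INTER_CUBIC)
D=cv2.resize(a['bgr'][155:245,205:295],(400,400),interpolation=cv2.INTER_CUBIC)[:,:]
im=np.zeros((600,800,3),np.uint8); im[:400,:400]=A; im[:400,400:]=B; im[400:,:300]=C; im[400:,400:800]=D[:200]
cv2.imwrite('pics/c1.png',im)
E
```

```text
(no output)
```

View pics/c1.png

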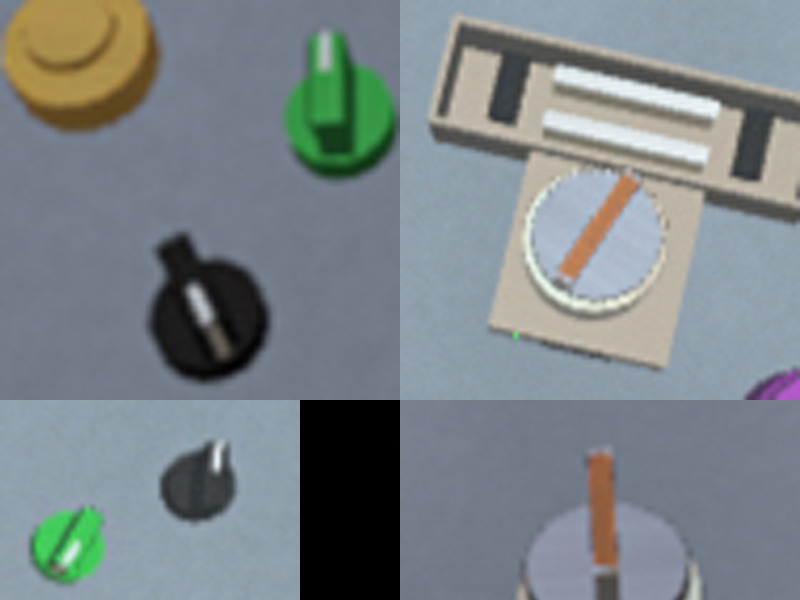

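The crop confirms the silver canister with its wooden handle (top view about (287,226)) and the black knob with its white mark at top (388.6,196.4). The green knob and brass weight sit to its left. Next I'll measure positions.

```bash
python3 - <<'E'
from h import *
a=load('scene');b=load('top')
def blob(c,m,x0,x1,y0,y1):
    M=np.zeros(m.shape,np.uint8);M[y0:y1,x0:x1]=m[y0:y1,x0:x1]
    n,l,st,ce=cv2.connectedComponentsWithStats(M)
    i=1+np.argmax(st[1:,4]); return (l==i).astype(np.uint8),ce[i],st[i]
for c,box in((b,(265,310,200,250)),(a,(235,270,155,215))):
    h=cv2.cvtColor(c['bgr'],cv2.COLOR_BGR2HSV)
    m=(h[...,0]<20)&(h[...,1]>110)&(h[...,2]>80)
    M,ce,st=blob(c,m.astype(np.uint8),*box)
    (cx,cy),wh,an=cv2.minAreaRect(cv2.findContours(M,0,1)[0][0])
    p=cv2.boxPoints(((cx,cy),wh,an))
    P=np.array([onz(c,u,v,226)[:2] for u,v in p])
    e=[P[1]-P[0],P[2]-P[1]]; L=max(e,key=np.linalg.norm)
    print('handle',ce,st,onz(c,cx,cy,226),[np.linalg.norm(x) for x in e],np.degrees(np.arctan2(L[1],L[0])))
# tri
h=[]
# knob
for c,box in((b,(370,400,188,215)),(a,(150,182,318,350))):
    v=c['bgr'].max(2)
    M,ce,st=blob(c,(v<85).astype(np.uint8),*box)
    print('knob',ce,st,onz(c,*ce,18),onz(c,*ce,30))
    g=c['bgr'].min(2)
    x0,x1,y0,y1=box
    W=((g>150)).astype(np.uint8) ;
    sub=W[y0:y1,x0:x1]; ys,xs=np.nonzero(sub); print('white',list(zip(xs+x0,ys+y0)))
# cleaner: beige mask top
c=b;hh=c['bgr'].astype(int); m=((hh[...,2]-hh[...,0])>8).astype(np.uint8)
M,ce,st=blob(c,m,235,350,165,265); print('clean',ce,st)
cnt=max(cv2.findContours(M,0,1)[0],key=len)
print(cv2.approxPolyDP(cnt,3,True)[:,0].tolist())
# saved enlarged knob region
print(b['bgr'][190:212,374:398].max(2))
E
```

```text
handle [286.61616162 223.49494949] [278 212  18  24  99] [474.12477051 -15.25772529 226.        ] [np.float64(69.14189051372588), np.float64(9.434105496544552)] -35.0450192302284
handle [250.1010101  179.42424242] [248 168   5  24  99] [474.77330148 -16.78359028 226.        ] [np.float64(8.970534530702603), np.float64(65.99246712203828)] -38.10455063334958
knob [383.85314685 202.0979021 ] [377 194  15  15 143] [ 558.75958066 -330.55455577   18.        ] [ 556.75271555 -327.1930466    30.        ]
white [(np.int64(388), np.int64(193)), (np.int64(389), np.int64(193)), (np.int64(388), np.int64(194)), (np.int64(389), np.int64(194)), (np.int64(388), np.int64(195)), (np.int64(388), np.int64(196)), (np.int64(388), np.int64(197)), (np.int64(388), np.int64(198))]
knob [165.74787535 334.66005666] [156 321  21  26 353] [ 562.07812843 -334.70689682   18.        ] [ 567.64238783 -335.40359517   30.        ]
white [(np.int64(163), np.int64(331)), (np.int64(164), np.int64(331)), (np.int64(164), np.int64(332)), (np.int64(165), np.int64(332)), (np.int64(164), np.int64(333)), (np.int64(165), np.int64(
[... 1815 characters left out ...]
73 173 148  66  56  68  72  68  58  58  60  68  69  65  66  84 137
  175 174 173 173 172 171]
 [170 171 171 168  95  55  60  65  68  56  57  59  62  57  55  72 118 168
  177 173 172 173 173 170]
 [170 173 174 176 150  96  60  55  57  54  54  52  48  58  79 114 159 177
  174 169 171 169 169 169]
 [172 173 172 175 174 155 115  77  64  60  59  68  72 111 153 162 175 174
  174 173 172 169 168 169]
 [172 174 173 171 172 176 167 153 150 123 128 155 154 163 174 174 175 174
  172 175 172 170 171 170]
 [175 173 172 173 172 175 176 173 175 168 170 177 176 174 174 171 174 172
  169 172 173 174 172 171]
 [173 175 173 171 172 171 174 176 177 176 177 173 174 172 171 171 173 171
  168 170 172 171 171 172]]
```

```bash
python3 - <<'E'
from h import *
a=load('scene');b=load('top')
P=[onz(b,u,v,60)[:2] for u,v in[(261,247),(302,256),(312,215),(272,205)]]
print(np.round(P),np.round([np.linalg.norm(P[i]-P[i-1]) for i in range(4)]))
d=P[0]-P[1];yaw=np.arctan2(-d[0],d[1]);mid=(P[0]+P[1])/2
print('yaw',yaw,'centre',mid+65*np.array([np.cos(yaw),np.sin(yaw)]))
T=[onz(b,u,v,85)[:2] for u,v in[(253,174),(247,199),(337,219),(342,194)]];print('tank',np.round(T))
print('jar',onz(b,165,158,120),'mark',onz(b,388.2,195.6,50),onz(a,164.7,333,50),'knobc',onz(b,384,201.5,14),'weight',onz(b,382,243,40))
s=bot.get_state();print(s['position'],np.degrees(np.arctan2(s['tcp_rot'][1][1],s['tcp_rot'][0][1])))
p1,d1=ray(b,286.6,223.5);p2,d2=ray(a,250.1,179.4)
A=np.stack([d1,-d2],1);k=np.linalg.lstsq(A,p2-p1,rcond=None)[0];print(p1+k[0]*d1,p2+k[1]*d2)
E
```

```text
[[424.  58.]
 [395. -64.]
 [517. -98.]
 [551.  22.]] [132. 125. 127. 125.]
yaw -0.2395776551371016 centre [472.61747553 -18.3679543 ]
tank [[ 643.   77.]
 [ 567.   96.]
 [ 500. -170.]
 [ 575. -188.]]
jar [688.54257884 333.32551981 120.        ] mark [ 573.36886478 -336.31131054   50.        ] [ 572.30754367 -336.32651522   50.        ] knobc [ 561.33427423 -332.26534846   14.        ] weight [ 428.81737757 -310.45960709   40.        ]
[165.60388831 628.02755365 237.96789205] 75.23269383620604
[473.73109356 -15.15891484 224.25065866] [473.45752281 -15.5957468  224.23282831]
```

Emit:
arm_command --steps '[{"slide": [0.42,-0.87,0.2],"angular": [0,0,-0.4],"fingers": 0},{"slide": [0.84,-1.74,0.4],"angular": [0,0,-0.8],"fingers": 0},{"slide": [1.26,-2.61,0.6],"angular": [0,0,-1.2],"fingers": 0},{"slide": [1.68,-3.48,0.7],"angular": [0,0,-1.6],"fingers": 0},{"slide": [2.1,-4.35,0.7],"angular": [0,0,-2.1],"fingers": 0}]'

```text
time_s: 0.72
position: [292.5, 365.8, 281.1]
tcp_rot: [[-0.81, 0.587, 0.0], [0.587, 0.81, 0.001], [0.0, 0.001, -1.0]]
wrist_force: [0.6, -0.6, -0.4]
finger_gap: 88.1
grip_force: 0.0
```

Emit:
arm_command --steps '[{"slide": [0.42,-0.87,0],"angular": [0,0,0],"fingers": 0},{"slide": [0.84,-1.74,0],"angular": [0,0,0],"fingers": 0},{"slide": [1.26,-2.61,0],"angular": [0,0,0],"fingers": 0},{"slide": [1.68,-3.48,0],"angular": [0,0,0],"fingers": 0},{"slide": [2.1,-4.35,0],"angular": [0,0,0],"fingers": 0}]'

```text
time_s: 1.35
position: [418.1, 104.7, 280.8]
tcp_rot: [[-0.812, 0.584, 0.0], [0.584, 0.812, 0.0], [0.0, 0.0, -1.0]]
wrist_force: [0.5, 0.7, -0.1]
finger_gap: 88.4
grip_force: 0.0
```

Emit:
arm_command --steps '[{"slide": [0.42,-0.87,0],"angular": [0,0,0],"fingers": 0},{"slide": [0.84,-1.74,0],"angular": [0,0,0],"fingers": 0},{"slide": [0.94,-2.03,0],"angular": [0,0,0],"fingers": 0},{"slide": [0.94,-2.03,0],"angular": [0,0,0],"fingers": 0},{"slide": [0.94,-2.03,0],"angular": [0,0,0],"fingers": 0}]'

```text
time_s: 1.98
position: [473.6, -14.0, 280.5]
tcp_rot: [[-0.812, 0.583, -0.001], [0.583, 0.812, 0.001], [0.001, -0.0, -1.0]]
wrist_force: [0.2, 0.4, -0.1]
finger_gap: 88.0
grip_force: 0.0
```

Emit:
arm_command --steps '[{"slide": [0,-0.03,-0.5],"angular": [0,0,0],"fingers": 0},{"slide": [0,-0.03,-1.0],"angular": [0,0,0],"fingers": 0},{"slide": [0,-0.03,-1.32],"angular": [0,0,0],"fingers": 0},{"slide": [0,-0.03,-1.32],"angular": [0,0,0],"fingers": 0.5},{"slide": [0,-0.03,-1.32],"angular": [0,0,0],"fingers": 0.8}]' --force 30

```text
time_s: 2.6
position: [474.5, -16.3, 202.2]
tcp_rot: [[-0.812, 0.584, 0.001], [0.584, 0.812, 0.0], [-0.0, 0.001, -1.0]]
wrist_force: [0.1, 0.3, 0.7]
finger_gap: 70.0
grip_force: 0.0
```

Emit:
arm_command --steps '[{"slide": [0,0,0],"angular": [0,0,0],"fingers": 1},{"slide": [0,0,0],"angular": [0,0,0],"fingers": 1},{"slide": [0,0,0],"angular": [0,0,0],"fingers": 1},{"slide": [0,0,0],"angular": [0,0,0],"fingers": 1},{"slide": [0,0,0],"angular": [0,0,0],"fingers": 1}]' --force 30

```text
time_s: 3.22
position: [474.1, -17.1, 201.5]
tcp_rot: [[-0.811, 0.585, -0.0], [0.585, 0.811, 0.0], [0.0, -0.0, -1.0]]
wrist_force: [-0.8, -0.1, -0.2]
finger_gap: 20.1
grip_force: 0.0
```

Emit:
arm_command --steps '[{"slide": [0,0,0],"angular": [0,0,0],"fingers": 1},{"slide": [0,0,0],"angular": [0,0,0],"fingers": 1},{"slide": [0,0,0],"angular": [0,0,0],"fingers": 1},{"slide": [0,0,0.1],"angular": [0,0,0],"fingers": 1},{"slide": [0,0,0.3],"angular": [0,0,0],"fingers": 1}]'

```text
time_s: 3.85
position: [473.1, -17.3, 219.4]
tcp_rot: [[-0.811, 0.585, -0.002], [0.585, 0.811, -0.001], [0.002, -0.002, -1.0]]
wrist_force: [0.2, -0.0, -4.5]
finger_gap: 11.2
grip_force: 30.0
```

Emit:
arm_command --steps '[{"slide": [0,0.1,0.3],"angular": [0,0,0],"fingers": 1},{"slide": [-0.1,0.5,0.4],"angular": [0,0,0],"fingers": 1},{"slide": [-0.2,1.1,0.4],"angular": [0,0,0],"fingers": 1},{"slide": [-0.35,1.8,0.4],"angular": [0,0,0],"fingers": 1},{"slide": [-0.45,2.5,0.4],"angular": [0,0,0],"fingers": 1}]'

```text
time_s: 4.47
position: [446.5, 133.8, 244.2]
tcp_rot: [[-0.811, 0.585, 0.0], [0.585, 0.811, 0.0], [0.0, 0.0, -1.0]]
wrist_force: [0.7, -0.5, -3.6]
finger_gap: 11.7
grip_force: 30.0
```

Emit:
arm_command --steps '[{"slide": [-0.1,0.7,0],"angular": [0,0,0],"fingers": 1},{"slide": [-0.2,1.2,0],"angular": [0,0,0],"fingers": 1},{"slide": [-0.27,1.5,0],"angular": [0,0,0],"fingers": 1},{"slide": [-0.27,1.62,-0.3],"angular": [0,0,0],"fingers": 1},{"slide": [-0.27,1.62,-0.8],"angular": [0,0,0],"fingers": 1}]'

```text
time_s: 5.1
position: [431.8, 230.8, 196.0]
tcp_rot: [[-0.812, 0.584, 0.002], [0.584, 0.812, 0.001], [-0.001, 0.003, -1.0]]
wrist_force: [-0.3, 0.2, -3.9]
finger_gap: 11.2
grip_force: 30.0
```

Emit:
arm_command --steps '[{"slide": [0,0,-0.3],"angular": [0,0,0],"fingers": 1},{"slide": [0,0,-0.6],"angular": [0,0,0],"fingers": 1},{"slide": [0,0,-0.8],"angular": [0,0,0],"fingers": 1},{"slide": [0,0,-0.86],"angular": [0,0,0],"fingers": 1},{"slide": [0,0,-0.88],"angular": [0,0,0],"fingers": 1}]'

```text
time_s: 5.72
position: [431.3, 230.1, 143.0]
tcp_rot: [[-0.811, 0.585, 0.001], [0.585, 0.811, 0.0], [-0.0, 0.0, -1.0]]
wrist_force: [0.4, 0.7, -3.9]
finger_gap: 11.4
grip_force: 30.0
```

Emit:
arm_command --steps '[{"slide": [0,0,-0.015],"angular": [0,0,0],"fingers": 1},{"slide": [0,0,-0.03],"angular": [0,0,0],"fingers": 1},{"slide": [0,0,-0.03],"angular": [0,0,0],"fingers": 1},{"slide": [0,0,-0.03],"angular": [0,0,0],"fingers": 1}]'

```text
time_s: 6.22
position: [431.5, 230.6, 141.4]
tcp_rot: [[-0.811, 0.584, 0.001], [0.584, 0.811, 0.001], [-0.0, 0.001, -1.0]]
wrist_force: [0.3, -0.4, 0.3]
finger_gap: 11.4
grip_force: 30.0
```

Emit:
arm_command --steps '[{"slide": [0,0,0],"angular": [0,0,0],"fingers": 0},{"slide": [0,0,0],"angular": [0,0,0],"fingers": 0},{"slide": [0,0,0],"angular": [0,0,0],"fingers": 0},{"slide": [0,0,0],"angular": [0,0,0],"fingers": 0},{"slide": [0,0,0.2],"angular": [0,0,0],"fingers": 0}]'

```text
time_s: 6.85
position: [430.3, 229.7, 152.7]
tcp_rot: [[-0.811, 0.585, -0.001], [0.585, 0.811, -0.001], [0.0, -0.002, -1.0]]
wrist_force: [0.6, -0.5, 0.2]
finger_gap: 59.1
grip_force: 0.0
```

Emit:
arm_command --steps '[{"slide": [0,0,0.5],"angular": [0,0,0],"fingers": 0},{"slide": [0,0,1.2],"angular": [0,0,0],"fingers": 0},{"slide": [0.05,-0.5,1.8],"angular": [0,0,0],"fingers": 0},{"slide": [0.1,-1.2,2.2],"angular": [0,0,0],"fingers": 0},{"slide": [0.15,-2.0,2.3],"angular": [0,0,0],"fingers": 0}]'

```text
time_s: 7.48
position: [440.9, 109.4, 293.4]
tcp_rot: [[-0.812, 0.584, 0.004], [0.584, 0.812, 0.002], [-0.002, 0.004, -1.0]]
wrist_force: [0.1, 0.3, -0.1]
finger_gap: 88.4
grip_force: 0.0
```

```bash
python3 - <<'E'
from h import *
a=shot('scene','s1.png');b=shot('top','t1.png');w=shot('wrist','w1.png')
im=np.zeros((600,800,3),np.uint8)
im[:300,:400]=cv2.resize(a['bgr'],(400,300));im[:300,400:]=cv2.resize(w['bgr'],(400,300))
im[300:,:400]=cv2.resize(b['bgr'][150:300,200:400],(400,300),interpolation=cv2.INTER_CUBIC)
im[300:,400:]=cv2.resize(a['bgr'][170:290,180:340],(400,300),interpolation=cv2.INTER_CUBIC)
cv2.imwrite('pics/m1.png',im); print(bot.get_state()['position'])
E
```

```text
[440.34710797 107.93259796 292.160707  ]
```

View pics/m1.png

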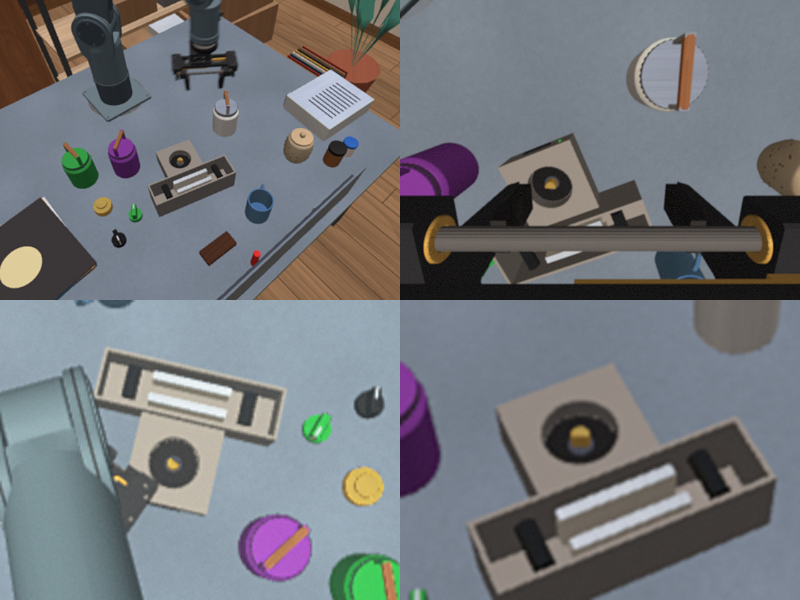

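Merged picture: the silver canister stands upright on the bare desk at wrist (680,75). The shaft is now uncovered in the well at wrist (550,185) and top-crop (173,463). The black knob, green knob and weight haven't moved. Next I'll work out where to place the wrist camera.

```bash
python3 - <<'E'
from h import *
w=load('wrist');s=bot.get_state();R=np.array(s['tcp_rot']);p=np.array(s['position'])
o,d=ray(w,w['cx'],w['cy']); print(w['fx'],w['cx'],w['cy'],'cam in tool',R.T@(o-p),'dir',R.T@d)
for n,X in(('shaft',[473,-17,57]),('can',[431,230,122])): print(n,px(w,X))
g=load('top')
# shaft brass in wrist
h=cv2.cvtColor(w['bgr'],cv2.COLOR_BGR2HSV);m=((h[...,0]>12)&(h[...,0]<32)&(h[...,1]>120)&(h[...,2]>110)).astype(np.uint8)
n,l,st,ce=cv2.connectedComponentsWithStats(m)
for i in range(1,n):
    if st[i,4]>40: print(st[i],ce[i],onz(w,*ce[i],57))
E
```

```text
336.281794718255 277.1613768750677 215.98972724018572 cam in tool [  69.77512631   -1.63799316 -146.13469713] dir [-0.27505941 -0.00136864  0.96142626]
shaft [212.17535092 263.47898211]
can [382.78250611 108.152887  ]
[203 250  17  15 181] [211.73480663 257.70165746] [466.74455628 -12.57970254  57.        ]
[ 33 306  22  63 529] [ 40.69376181 339.81096408] [ 423.9629733  -268.22096129   57.        ]
[504 307  18  62 435] [514.64137931 340.37241379] [794.55404156 235.26147657  57.        ]
```

Emit:
arm_command --steps '[{"slide": [0.4,-0.6,-0.4],"angular": [0,0,0.5],"fingers": 0},{"slide": [0.8,-1.2,-1.0],"angular": [0,0,1.0],"fingers": 0},{"slide": [1.2,-1.9,-1.7],"angular": [0,0,1.8],"fingers": 0},{"slide": [1.4,-2.4,-2.3],"angular": [0,0,1.8],"fingers": 0},{"slide": [1.4,-2.4,-2.7],"angular": [0,0,1.8],"fingers": 0}]'

```text
time_s: 8.25
position: [524.1, -35.6, 127.1]
tcp_rot: [[-0.951, 0.308, -0.001], [0.308, 0.951, -0.001], [0.001, -0.002, -1.0]]
wrist_force: [-0.2, 0.4, -0.6]
finger_gap: 88.3
grip_force: 0.0
```

```bash
python3 - <<'E'
from h import *
w=shot('wrist','w2.png');print(px(w,[473,-17,57]),bot.get_state()['position'],bot.get_state()['joint_vel'])
u,v=px(w,[473,-17,57]).astype(int)
im=np.zeros((600,800,3),np.uint8)
im[:420,:560]=w['bgr']; y0=max(v-40,0);x0=u-40
im[:240,560:]=cv2.resize(w['bgr'][y0:y0+80,x0:x0+80],(240,240),interpolation=cv2.INTER_CUBIC)
print(x0,y0);cv2.imwrite('pics/m2.png',im)
E
```

```text
[279.69605653 148.53265144] [522.13127947 -33.80857682 124.85758892] [-0.0432729  -0.05302186 -0.00169889  0.00777626  0.03557632  0.09057625
 -0.03786837]
239 108
```

View pics/m2.png

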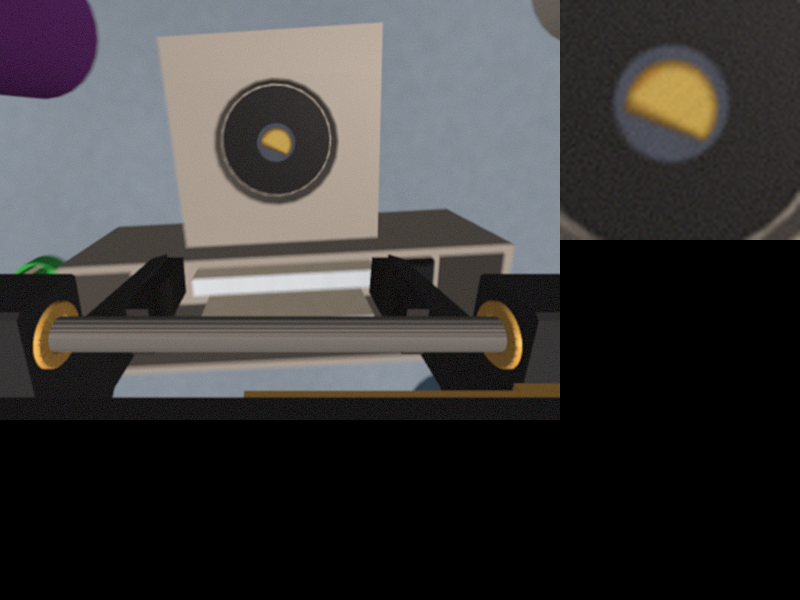

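The wrist view shows the D-shaft at (275,142). Its flat runs along the lower side from about (260,143) to (289,155), so the normal points down and slightly left. Next I'll measure it.

```bash
python3 - <<'E'
from h import *
from scipy.optimize import least_squares
w=load('wrist')
S=8
cr=cv2.resize(w['bgr'][108:188,239:319],None,fx=S,fy=S,interpolation=cv2.INTER_CUBIC)
def cf(Q):
    r=least_squares(lambda p:np.hypot(*(Q-p[:2]).T)-p[2],[*Q.mean(0),9],loss='soft_l1',f_scale=.3); return r.x
h=cv2.cvtColor(cr,cv2.COLOR_BGR2HSV).astype(int)
for vt in(90,150):
    m=((h[...,0]>10)&(h[...,0]<32)&(h[...,1]>90)&(h[...,2]>vt)).astype(np.uint8)
    c=max(cv2.findContours(m,0,1)[0],key=len)[:,0].astype(float)
    uv=(c+.5)/S-.5+[239,108]
    for z in(57,54):
        P=np.array([onz(w,u,v,z)[:2] for u,v in uv])
        # flat: longest chord of hull
        H=cv2.convexHull(P.astype(np.float32))[:,0]; 
        H=cv2.approxPolyDP(H[:,None],.5,True)[:,0]
        L=[np.linalg.norm(H[i]-H[i-1]) for i in range(len(H))];i=int(np.argmax(L));A,B=H[i-1],H[i]
        t=(B-A)/L[i];n=np.array([-t[1],t[0]]); ctr=P.mean(0)
        if n@((A+B)/2-ctr)<0:n=-n
        dist=(P-A)@n; sel=abs(dist)<.8; s=abs((P-(A+B)/2)@t)<L[i]*.35
        vx=cv2.fitLine(P[sel&s].astype(np.float32),2,0,.01,.01).ravel(); n2=np.array([-vx[1],vx[0]]);n2*=np.sign(n2@n)
        C=cf(P[~sel]); print(vt,z,'L',L[i],'circle',C,'flat d',(vx[2:]-C[:2])@n2,'yaw',np.arctan2(n2[1],n2[0]))
g=cr.astype(int); 
# bushing circle and well ring
full=w['bgr'].astype(int)
# well: dark region contour
m=(full.max(2)<75).astype(np.uint8);M=np.zeros_like(m);M[70:210,205:350]=m[70:210,205:350]
M=cv2.morphologyEx(M,cv2.MORPH_OPEN,np.ones((3,3)))
c=max(cv2.findContours(M,0,1)[0],key=cv2.contourArea)[:,0]
for z in(34,60):
    print('well',z,cf(np.array([onz(w,u,v,z)[:2] for u,v in c])))
# housing corners
print('corners',[np.round(onz(w,u,v,60)[:2],1) for u,v in[(159,38),(382,23),(378,237),(186,246)]])
E
```

```text
90 57 L 16.929972 circle [469.27011584 -18.43797413   9.61080414] flat d 3.9334385843253874 yaw -0.6840299
90 54 L 17.165302 circle [469.44844042 -18.51401818   9.74439916] flat d 3.9880757395980755 yaw -0.6840164
150 57 L 15.28868 circle [469.46266001 -18.33761213   8.73402283] flat d 2.6206262249974746 yaw -0.7296643
150 54 L 15.501195 circle [469.64298739 -18.41097187   8.85436628] flat d 2.658393012018971 yaw -0.72963387
well 34 [469.62051545 -18.59906189  36.1245349 ]
well 60 [468.18539516 -17.98640735  32.19147329]
corners [array([392.3, -63.6]), array([424.1,  59.5]), array([548.5,  27.8]), array([514.9, -97. ])]
```

```bash
cat > shaft.py <<'E'
from h import *
from scipy.optimize import least_squares
w=shot('wrist');print(bot.get_state()['position'])
def cf(Q):
    return least_squares(lambda p:np.hypot(*(Q-p[:2]).T)-p[2],[*Q.mean(0),9],loss='soft_l1',f_scale=.3).x
u,v=px(w,[469.6,-18.5,57]).astype(int);S=8;x0,y0=u-40,v-40
cr=cv2.resize(w['bgr'][y0:y0+80,x0:x0+80],None,fx=S,fy=S,interpolation=cv2.INTER_CUBIC)
h=cv2.cvtColor(cr,cv2.COLOR_BGR2HSV).astype(int)
m=((h[...,0]>10)&(h[...,0]<32)&(h[...,1]>90)&(h[...,2]>90)).astype(np.uint8)
c=max(cv2.findContours(m,0,1)[0],key=len)[:,0].astype(float)
P=np.array([onz(w,a,b,55)[:2] for a,b in (c+.5)/S-.5+[x0,y0]])
n=np.array([np.cos(-.7),np.sin(-.7)]);s=(P-P.mean(0))@n
print(cf(P[s<s.max()-2]))
E
python3 shaft.py
```

```text
[522.25263646 -32.96174954 126.49278554]
[469.11744594 -18.59412182   9.77142638]
```

Emit:
arm_command --steps '[{"slide": [0.25,-0.9,0.1],"angular": [0,0,0],"fingers": 0},{"slide": [0.5,-1.8,0.1],"angular": [0,0,0],"fingers": 0},{"slide": [0.75,-2.7,0.1],"angular": [0,0,0],"fingers": 0},{"slide": [1.0,-3.6,0.1],"angular": [0,0,0],"fingers": 0},{"slide": [1.25,-4.4,0.1],"angular": [0,0,0],"fingers": 0}]'

```text
time_s: 8.98
position: [600.6, -298.4, 136.5]
tcp_rot: [[-0.953, 0.304, 0.002], [0.304, 0.953, 0.0], [-0.002, 0.001, -1.0]]
wrist_force: [1.0, 0.3, 0.2]
finger_gap: 88.1
grip_force: 0.0
```

Emit:
arm_command --steps '[{"slide": [0.25,-0.85,0],"angular": [0,0,0],"fingers": 0},{"slide": [0.25,-0.85,0],"angular": [0,0,0],"fingers": 0},{"slide": [0.25,-0.85,0],"angular": [0,0,0],"fingers": 0},{"slide": [0.25,-0.85,0],"angular": [0,0,0],"fingers": 0}]'

```text
time_s: 9.48
position: [614.8, -346.3, 135.3]
tcp_rot: [[-0.953, 0.303, 0.0], [0.303, 0.953, 0.001], [0.0, 0.001, -1.0]]
wrist_force: [0.4, 0.6, -1.4]
finger_gap: 88.0
grip_force: 0.0
```

```bash
python3 - <<'E'
from h import *
w=shot('wrist','w3.png');print(px(w,[561,-332,20]),bot.get_state()['position'])
u,v=px(w,[561,-332,20]).astype(int)
im=np.zeros((420,800,3),np.uint8)
im[:420,:560]=w['bgr']; y0=max(v-40,0);x0=u-40
im[:240,560:]=cv2.resize(w['bgr'][y0:y0+80,x0:x0+80],(240,240),interpolation=cv2.INTER_CUBIC)
print(x0,y0);cv2.imwrite('pics/m3.png',im)
E
```

```text
[272.80713856 141.89685397] [ 614.68409744 -346.61029963  135.31080467]
232 101
```

View pics/m3.png

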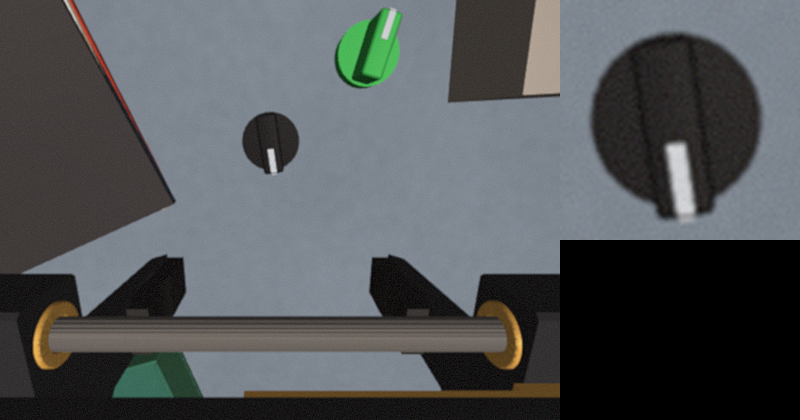

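The wrist view shows the black knob at (271,140), its white line running from (269,149) to (272.5,173). The green knob is at (368,52), clear of it.

```bash
python3 - <<'E'
from h import *
from scipy.optimize import least_squares
w=load('wrist');S=8;x0,y0=230,100
cr=cv2.resize(w['bgr'][y0:y0+84,x0:x0+84],None,fx=S,fy=S,interpolation=cv2.INTER_CUBIC)
def cf(Q):
    return least_squares(lambda p:np.hypot(*(Q-p[:2]).T)-p[2],[*Q.mean(0),22],loss='soft_l1',f_scale=.3).x
m=(cr.max(2)<95).astype(np.uint8);m=cv2.morphologyEx(m,cv2.MORPH_CLOSE,np.ones((41,41)))
c=max(cv2.findContours(m,0,1)[0],key=len)[:,0].astype(float);uv=(c+.5)/S-.5+[x0,y0]
for z in(18,9,0):
    P=np.array([onz(w,a,b,z)[:2] for a,b in uv]);k=uv[:,1]<158
    k&=(uv[:,1]>120)
    print(z,cf(P[k]))
m=(cr.min(2)>140).astype(np.uint8)
M=np.zeros_like(m);M[35*S:78*S,32*S:50*S]=m[35*S:78*S,32*S:50*S]
n,l,st,ce=cv2.connectedComponentsWithStats(M)
# keep white line: saturation low
hsv=cv2.cvtColor(cr,cv2.COLOR_BGR2HSV)
M=((cr.min(2)>185)).astype(np.uint8);n,l,st,ce=cv2.connectedComponentsWithStats(M);i=1+np.argmax(st[1:,4]);print(st[i]/S,ce[i]/S+[x0,y0])
ys,xs=np.nonzero(l==i);Q=np.array([onz(w,(a+.5)/S-.5+x0,(b+.5)/S-.5+y0,50)[:2] for a,b in zip(xs[::5],ys[::5])])
mu=Q.mean(0);e,V=np.linalg.eigh(np.cov((Q-mu).T));d=V[:,1]*np.sign(V[0,1]);t=(Q-mu)@d
print('mark mean',mu,'ends',t.min(),t.max(),'yaw',np.arctan2(d[1],d[0]),'end',mu+t.max()*d,'centre from end 20mm',mu+(t.max()-20)*d)
s=bot.get_state();print(np.arctan2(s['tcp_rot'][1][1],s['tcp_rot'][0][1]),s['position'])
E
```

```text
18 [ 555.16220191 -332.2834802    20.72503147]
9 [ 555.47833665 -332.56325026   21.43727674]
0 [ 555.79326381 -332.84268085   22.14950727]
[ 38.125  49.625   8.25   22.375 827.125] [272.22175835 160.61345776]
mark mean [ 570.78617727 -335.52591725] ends -7.54016102971393 7.795506677286862 yaw -0.1570580731826929 end [ 578.48573462 -336.74523717] centre from end 20mm [ 558.73190035 -333.61697375]
1.2631638347138245 [ 614.68409744 -346.61029963  135.31080467]
```

```bash
python3 - <<'E'
from h import *
from scipy.optimize import least_squares
w=load('wrist');g=cv2.GaussianBlur(w['bgr'],(0,0),.6).max(2).astype(float)
# radial edge search from approx skirt centre, half-level crossing
c0=np.array([270.7,140.5]);pts=[]
for th in np.radians(np.arange(0,360,4)):
    r=np.arange(18,45,.1);u=c0[0]+r*np.cos(th);v=c0[1]+r*np.sin(th)
    p=cv2.remap(g.astype(np.float32),u.astype(np.float32)[None],v.astype(np.float32)[None],1)[0]
    i=np.argmax(p>95) ; pts.append((np.degrees(th),r[i],u[i],v[i]))
pts=np.array(pts); 
k=~((pts[:,0]>60)&(pts[:,0]<115))
for z in(18,0):
    P=np.array([onz(w,a,b,z)[:2] for a,b in pts[:,2:]])
    f=least_squares(lambda q:np.hypot(*(P[k]-q[:2]).T)-q[2],[555,-332,22],loss='soft_l1',f_scale=.3);print(z,f.x)
    print(np.round(f.fun[::6],1))
# profile along bar axis
a,b=np.array([267.5,105.]),np.array([273.5,180.])
for off in(-4.5,4.5):
    n=76;print(off,[int(cv2.remap(g.astype(np.float32),np.float32([[a[0]+(b[0]-a[0])*i/75+off]]),np.float32([[105+i]]),1)[0,0]) for i in range(n)])
for v in(113,114,115,116,172,173,174,175): print(v,onz(w,268.3+(v-114)*.08,v,50)[:2])
for uv in[(0,0)]: print('nadir',ray(w,0,0)[0])
E
```

```text
18 [ 560.02137514 -333.79869069   21.74841215]
[-0.   0.1 -0.1 -0.  -0.   0.   0.1  0.   0.1  0.  -0.  -0.1  0.1]
0 [ 560.92801851 -334.44116644   23.23696506]
[-0.   0.1 -0.1 -0.  -0.   0.   0.2  0.   0.1  0.  -0.  -0.1  0.1]
-4.5 [149, 148, 147, 147, 148, 147, 137, 109, 63, 34, 31, 36, 39, 44, 42, 40, 41, 42, 41, 41, 38, 36, 39, 39, 40, 40, 39, 39, 39, 39, 41, 41, 40, 40, 41, 41, 41, 40, 38, 40, 39, 38, 41, 54, 85, 106, 108, 100, 93, 86, 81, 80, 77, 71, 67, 67, 68, 64, 61, 60, 56, 52, 47, 45, 45, 44, 38, 41, 69, 111, 137, 143, 143, 143, 142, 142]
4.5 [146, 145, 145, 145, 144, 139, 113, 69, 36, 34, 40, 45, 43, 42, 43, 43, 43, 45, 44, 44, 45, 44, 45, 45, 46, 46, 46, 45, 45, 47, 45, 46, 47, 46, 46, 45, 44, 43, 47, 48, 47, 45, 46, 47, 46, 47, 49, 49, 48, 46, 45, 47, 51, 53, 55, 57, 62, 63, 65, 66, 68, 71, 68, 74, 81, 81, 78, 96, 125, 143, 144, 143, 143, 144, 142, 142]
113 [ 540.7732048  -328.31367567]
114 [ 541.38690656 -328.45827193]
115 [ 542.00156658 -328.60309396]
116 [ 542.6171871  -328.74814231]
172 [ 578.69754916 -337.24915329]
173 [ 579.37187288 -337.40803288]
174 [ 580.04730035 -337.56717254]
175 [ 580.7238343  -337.72657289]
nadir [ 546.77540596 -324.41234073  280.98105346]
```

Emit:
arm_command --steps '[{"slide": [-0.4,0.1,-0.1],"angular": [0,0,0.4],"fingers": 0.45},{"slide": [-0.91,0.21,-0.3],"angular": [0,0,0.86],"fingers": 0.45},{"slide": [-0.91,0.21,-0.7],"angular": [0,0,0.86],"fingers": 0.45},{"slide": [-0.91,0.21,-0.9],"angular": [0,0,0.86],"fingers": 0.45},{"slide": [-0.91,0.21,-0.9],"angular": [0,0,0.86],"fingers": 0.45}]' --force 40

```text
time_s: 10.15
position: [559.4, -335.3, 80.4]
tcp_rot: [[-0.987, 0.158, -0.001], [0.158, 0.987, 0.001], [0.001, 0.001, -1.0]]
wrist_force: [0.5, 0.0, 0.1]
finger_gap: 48.5
grip_force: 0.0
```

```bash
python3 -c "
from h import *
s=bot.get_state();print(s['position'],np.arctan2(s['tcp_rot'][1][1],s['tcp_rot'][0][1]),s['joint_vel'],s['finger_gap'],s['q'])"
```

```text
[ 559.42203059 -335.33609275   80.3544325 ] 1.4117893459005402 [ 0.00216017 -0.01675795  0.01499803 -0.02038595  0.00401212  0.00707031
 -0.00254816] 48.54022065553223 [ 0.23436811  0.75807103  0.3505434   1.64454571 -0.33569069  0.80026245
  2.14439098]
```

Emit:
arm_command --steps '[{"slide": [0.01,0.015,-0.4],"angular": [0,0,0],"fingers": 0.45},{"slide": [0.01,0.015,-0.8],"angular": [0,0,0],"fingers": 0.45},{"slide": [0.01,0.015,-0.97],"angular": [0,0,0],"fingers": 0.45},{"slide": [0.01,0.015,-0.97],"angular": [0,0,0],"fingers": 0.6},{"slide": [0.01,0.015,-0.97],"angular": [0,0,0],"fingers": 1}]'

```text
time_s: 10.78
position: [560.4, -335.8, 23.4]
tcp_rot: [[-0.987, 0.159, 0.001], [0.159, 0.987, -0.001], [-0.001, -0.001, -1.0]]
wrist_force: [-0.5, 0.4, -0.1]
finger_gap: 30.5
grip_force: 0.0
```

Emit:
arm_command --steps '[{"slide": [0,0,0],"angular": [0,0,0],"fingers": 1},{"slide": [0,0,0],"angular": [0,0,0],"fingers": 1},{"slide": [0,0,0],"angular": [0,0,0],"fingers": 1},{"slide": [0,0,0],"angular": [0,0,0],"fingers": 1},{"slide": [0,0,0],"angular": [0,0,0],"fingers": 1}]'

```text
time_s: 11.4
position: [560.3, -335.6, 23.3]
tcp_rot: [[-0.987, 0.159, 0.001], [0.159, 0.987, -0.0], [-0.001, -0.0, -1.0]]
wrist_force: [-0.9, 0.5, 5.7]
finger_gap: 13.4
grip_force: 40.0
```

Emit:
arm_command --steps '[{"slide": [0,0,0.3],"angular": [0,0,0],"fingers": 1},{"slide": [0,0,1.0],"angular": [0,0,0],"fingers": 1},{"slide": [-0.05,0.2,1.7],"angular": [0,0,-0.4],"fingers": 1},{"slide": [-0.2,0.8,2.0],"angular": [0,0,-0.8],"fingers": 1},{"slide": [-0.4,1.5,2.0],"angular": [0,0,-1.2],"fingers": 1}]'

```text
time_s: 12.02
position: [536.8, -245.6, 145.4]
tcp_rot: [[-0.931, 0.365, 0.004], [0.365, 0.931, -0.001], [-0.005, 0.0, -1.0]]
wrist_force: [0.1, 1.0, -1.7]
finger_gap: 13.5
grip_force: 40.0
```

Emit:
arm_command --steps '[{"slide": [-0.25,0.8,0],"angular": [0,0,-0.5],"fingers": 1},{"slide": [-0.5,1.7,0],"angular": [0,0,-1.0],"fingers": 1},{"slide": [-0.75,2.6,0],"angular": [0,0,-1.5],"fingers": 1},{"slide": [-1.0,3.4,0],"angular": [0,0,-1.92],"fingers": 1},{"slide": [-1.11,3.77,0],"angular": [0,0,-1.92],"fingers": 1}]'

```text
time_s: 12.65
position: [468.3, -16.2, 143.2]
tcp_rot: [[-0.764, 0.646, -0.0], [0.646, 0.764, 0.002], [0.001, 0.001, -1.0]]
wrist_force: [-0.6, 0.4, -0.7]
finger_gap: 14.0
grip_force: 40.0
```

Emit:
arm_command --steps '[{"slide": [0,0,0],"angular": [0,0,0],"fingers": 1},{"slide": [0,0,0],"angular": [0,0,0],"fingers": 1}]'

```text
time_s: 12.9
position: [469.8, -20.3, 143.3]
tcp_rot: [[-0.761, 0.648, 0.001], [0.648, 0.761, -0.0], [-0.001, 0.0, -1.0]]
wrist_force: [0.2, -0.3, -0.8]
finger_gap: 13.4
grip_force: 40.0
```

```bash
python3 - <<'E'
from h import *
S=[]
w=shot('wrist')
for i in range(3):
    a=shot('scene');s=bot.get_state();S.append([*s['position'],np.arctan2(s['tcp_rot'][1][1],s['tcp_rot'][0][1]),*s['wrist_force'],s['finger_gap']])
print(np.round(S,2))
im=np.zeros((420,800,3),np.uint8);im[:,:560]=w['bgr']
u,v=px(a,[470,-19,110]).astype(int);im[:240,560:]=cv2.resize(a['bgr'][v-30:v+30,u-30:u+30],(240,240),interpolation=cv2.INTER_CUBIC)
cv2.imwrite('pics/m4.png',im)
E
```

```text
[[ 4.6977e+02 -2.0700e+01  1.4303e+02  8.6000e-01  4.2000e-01 -3.4000e-01
  -7.5000e-01  1.3620e+01]
 [ 4.6969e+02 -2.0610e+01  1.4294e+02  8.6000e-01 -6.3000e-01  8.0000e-01
  -5.5000e-01  1.3900e+01]
 [ 4.6957e+02 -2.0410e+01  1.4282e+02  8.6000e-01 -1.1000e+00  7.6000e-01
  -2.6000e-01  1.3810e+01]]
```

View pics/m4.png

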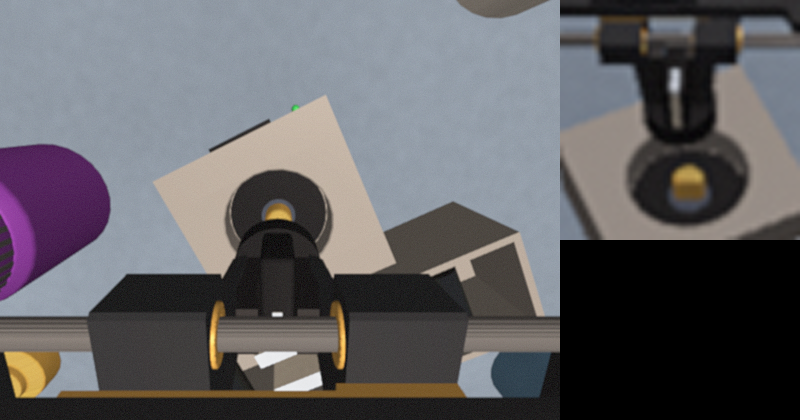

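The wrist view shows the shaft tip at (278,212) just beyond the gripped knob's skirt, whose front is at (277,222). The scene crop shows the knob hanging straight above the well. I'll compare the two sideways in this one picture.

```bash
python3 - <<'E'
from h import *
w=load('wrist');g=w['bgr'].max(2).astype(int)
for r in range(200,276,4): print(r,' '.join(f'{x}' for x in g[r,222:336:2]))
h=cv2.cvtColor(w['bgr'],cv2.COLOR_BGR2HSV)
m=((h[...,0]>10)&(h[...,0]<32)&(h[...,1]>90)&(h[...,2]>90)).astype(np.uint8);m[:, :240]=0;m[:,320:]=0;m[:190]=0;m[240:]=0
for r in range(198,230): 
    xs=np.nonzero(m[r])[0]
    if len(xs): print(r,xs.min(),xs.max(),end='; ')
print('pred shaft',px(w,[469.4,-18.5,57]),px(w,[469.4,-18.5,54]))
E
```

```text
200 194 191 192 166 112 136 36 44 47 42 47 43 44 50 44 47 51 46 44 46 45 42 40 46 60 86 93 98 102 100 93 82 58 47 44 48 45 43 47 45 46 50 48 47 51 45 47 44 47 47 41 128 95 134 188 196 195
204 188 193 171 110 120 82 38 45 40 46 46 47 44 42 43 44 46 45 52 45 46 44 79 98 100 100 115 129 134 141 139 118 101 98 82 53 45 50 43 44 44 43 47 50 50 52 46 47 46 47 49 81 147 88 162 195 191
208 191 187 137 86 132 47 42 44 39 46 45 48 46 44 41 46 41 48 45 41 52 97 99 110 119 123 131 139 147 150 155 150 152 135 95 98 57 45 48 52 48 48 43 41 45 49 49 49 48 46 45 64 141 73 113 180 196
212 191 177 104 89 143 48 45 43 42 46 46 42 52 44 47 44 45 41 47 46 90 103 106 123 150 185 202 213 214 216 211 201 180 162 131 103 85 49 49 46 46 50 51 51 43 45 45 46 45 50 51 47 109 77 80 154 192
216 190 159 89 84 119 49 43 46 41 38 45 45 43 44 46 50 43 42 48 42 95 92 129 177 214 215 218 222 222 223 219 221 214 198 162 92 91 46 47 44 40 42 48 47 46 47 51 46 47 48 46 61 144 81 71 136 192
220 187 145 85 84 136 83 39 45 39 44 46 42 46 46 46 44 42 52 40 41 63 78 72 57 39 34 22 7 14 15 28 46 62 109 136 97 71 49 42 48 45 47 
[... 2048 characters left out ...]
39 32 30 32 28 80 185 195 190 192 189
268 187 189 188 82 26 29 24 30 29 29 28 30 23 25 28 24 21 26 25 24 35 40 42 43 42 44 45 40 45 48 43 45 46 52 47 42 32 28 24 27 28 27 18 24 20 30 28 31 26 32 30 29 71 167 193 191 192
272 194 179 74 25 30 31 31 27 31 34 33 28 33 26 17 24 28 28 25 23 34 39 41 47 42 35 42 40 46 44 42 47 46 50 46 41 26 29 21 26 31 24 34 32 19 27 38 32 31 30 31 34 30 51 170 193 191
203 277 280; 204 274 283; 205 272 285; 206 270 286; 207 269 287; 208 268 288; 209 268 289; 210 267 289; 211 267 290; 212 266 290; 213 266 290; 214 266 290; 215 266 291; 216 266 291; 217 265 291; 218 265 291; 219 265 291; 220 288 291; pred shaft [278.56348454 221.16357212] [278.54665208 219.96995439]
```

```bash
python3 - <<'E'
from h import *
from scipy.optimize import least_squares
w=load('wrist')
rows=[(224,255,298),(228,250,305),(232,245,309),(236,242,311),(240,241,313.5),(244,239.5,315),(248,238.5,316)]
P=np.array([onz(w,u,r,119.7)[:2] for r,a,b in rows for u in(a,b)]+[onz(w,277,219.5,119.7)[:2]])
f=least_squares(lambda q:np.hypot(*(P-q[:2]).T)-22,[469,-20]);f2=least_squares(lambda q:np.hypot(*(P-q[:2]).T)-q[2],[469,-20,22])
print(f.x,f2.x,np.round(f.fun,1))
# shaft flat fit again from arc top & widths, z=55
Q=np.array([onz(w,u,r,55)[:2] for r,a,b in[(204,273.5,283.5),(206,269.5,286.5),(208,267.5,288.5),(210,266.5,289.5),(213,265.5,290.5)] for u in(a,b)])
g=least_squares(lambda q:np.hypot(*(Q-q[:2]).T)-9.9,[469,-20]);print('shaft',g.x,np.round(g.fun,1))
d=np.array(g.x)-f.x;d2=np.array([469.4,-18.5])-f.x;print('shift',d,d2)
R=np.array(bot.get_state()['tcp_rot'])[:2,:2];print('tool',R.T@d,R.T@d2)
E
```

```text
[469.91615616 -20.32685619] [469.46153717 -19.93987666  21.60314044] [ 0.3 -0.   0.1  0.4  0.4  0.3  0.4 -0.1 -0.3 -0.1 -0.4 -0.2 -0.5 -0.4
 -0.5]
shaft [467.00319481 -16.96688814] [ 0.1  0.3  0.1  0.1  0.   0.  -0.2 -0.3 -0.5 -0.5]
shift [-2.91296136  3.35996805] [-0.51615616  1.82685619]
tool [4.39698655 0.66425411] [1.57866492 1.05434198]
```

Emit:
arm_command --steps '[{"slide": [-0.005,0.03,-0.3],"angular": [0,0,0],"fingers": 1},{"slide": [-0.005,0.03,-0.6],"angular": [0,0,0],"fingers": 1},{"slide": [-0.005,0.03,-0.85],"angular": [0,0,0],"fingers": 1},{"slide": [-0.005,0.03,-0.97],"angular": [0,0,0],"fingers": 1},{"slide": [-0.005,0.03,-0.97],"angular": [0,0,0],"fingers": 1}]'

```text
time_s: 13.72
position: [468.8, -17.7, 84.2]
tcp_rot: [[-0.762, 0.648, -0.001], [0.648, 0.762, -0.0], [0.0, -0.001, -1.0]]
wrist_force: [0.2, -0.4, 0.2]
finger_gap: 13.7
grip_force: 40.0
```

Emit:
arm_command --steps '[{"slide": [0,0,-0.03],"angular": [0,0,0],"fingers": 1},{"slide": [0,0,-0.06],"angular": [0,0,0],"fingers": 1},{"slide": [0,0,-0.09],"angular": [0,0,0],"fingers": 1},{"slide": [0,0,-0.12],"angular": [0,0,0],"fingers": 1},{"slide": [0,0,-0.12],"angular": [0,0,0],"fingers": 1}]'

```text
time_s: 14.35
position: [469.9, -17.7, 77.6]
tcp_rot: [[-0.762, 0.648, 0.002], [0.648, 0.762, -0.0], [-0.002, 0.001, -1.0]]
wrist_force: [1.2, -0.9, 3.2]
finger_gap: 13.8
grip_force: 40.0
```

Emit:
arm_command --steps '[{"slide": [0.01,-0.008,0],"angular": [0,0,0],"fingers": 1},{"slide": [0.01,-0.008,-0.02],"angular": [0,0,0],"fingers": 1},{"slide": [0.01,-0.008,-0.04],"angular": [0,0,0],"fingers": 1},{"slide": [0.01,-0.008,-0.06],"angular": [0,0,0],"fingers": 1},{"slide": [0.01,-0.008,-0.06],"angular": [0,0,0],"fingers": 1}]'

```text
time_s: 14.98
position: [470.0, -18.3, 73.6]
tcp_rot: [[-0.762, 0.648, 0.001], [0.648, 0.762, -0.001], [-0.001, -0.0, -1.0]]
wrist_force: [3.3, -3.6, 0.6]
finger_gap: 13.6
grip_force: 40.0
```

Emit:
arm_command --steps '[{"slide": [0.012,-0.012,0],"angular": [0,0,0],"fingers": 1},{"slide": [0.012,-0.012,-0.03],"angular": [0,0,0],"fingers": 1},{"slide": [0.012,-0.012,-0.06],"angular": [0,0,0],"fingers": 1},{"slide": [0.012,-0.012,-0.08],"angular": [0,0,0],"fingers": 1},{"slide": [0.012,-0.012,-0.08],"angular": [0,0,0],"fingers": 1}]'

```text
time_s: 15.6
position: [470.2, -18.6, 68.7]
tcp_rot: [[-0.762, 0.648, -0.0], [0.648, 0.762, -0.0], [0.0, -0.0, -1.0]]
wrist_force: [1.6, -2.1, -1.5]
finger_gap: 13.7
grip_force: 40.0
```

Emit:
arm_command --steps '[{"slide": [0.005,-0.006,-0.03],"angular": [0,0,0],"fingers": 1},{"slide": [0.005,-0.006,-0.06],"angular": [0,0,0],"fingers": 1},{"slide": [0.005,-0.006,-0.09],"angular": [0,0,0],"fingers": 1},{"slide": [0.005,-0.006,-0.11],"angular": [0,0,0],"fingers": 1},{"slide": [0.005,-0.006,-0.11],"angular": [0,0,0],"fingers": 1}]'

```text
time_s: 16.23
position: [470.4, -18.8, 62.4]
tcp_rot: [[-0.762, 0.648, -0.0], [0.648, 0.762, 0.0], [0.001, 0.0, -1.0]]
wrist_force: [-0.3, -0.7, 6.5]
finger_gap: 13.2
grip_force: 40.0
```

Emit:
arm_command --steps '[{"slide": [0,0,-0.012],"angular": [0,0,0],"fingers": 1},{"slide": [0,0,-0.025],"angular": [0,0,0],"fingers": 1},{"slide": [0,0,-0.025],"angular": [0,0,0],"fingers": 1},{"slide": [0,0,-0.025],"angular": [0,0,0],"fingers": 1},{"slide": [0,0,-0.025],"angular": [0,0,0],"fingers": 1}]'

```text
time_s: 16.85
position: [470.5, -18.8, 61.6]
tcp_rot: [[-0.762, 0.648, -0.0], [0.648, 0.762, 0.001], [0.001, 0.001, -1.0]]
wrist_force: [-3.5, 0.1, 17.9]
finger_gap: 14.0
grip_force: 40.0
```

```bash
python3 - <<'E'
from h import *
F=[]
for i in range(6):
    a=shot('scene');s=bot.get_state();F.append([*s['position'],*s['wrist_force'],s['grip_force']])
print(np.round(np.mean(F,0),2),s['time_s'])
b=shot('top')
im=np.zeros((400,800,3),np.uint8)
im[:,:400]=cv2.resize(a['bgr'][120:320,120:320],(400,400));u,v=px(a,[470,-19,60]).astype(int)
im[:,400:]=cv2.resize(a['bgr'][v-50:v+50,u-50:u+50],(400,400),interpolation=cv2.INTER_CUBIC)
cv2.imwrite('pics/m5.png',im)
E
```

```text
[470.52 -18.77  61.62  -3.4   -0.84  17.89  40.  ] 17.15
```

View pics/m5.png

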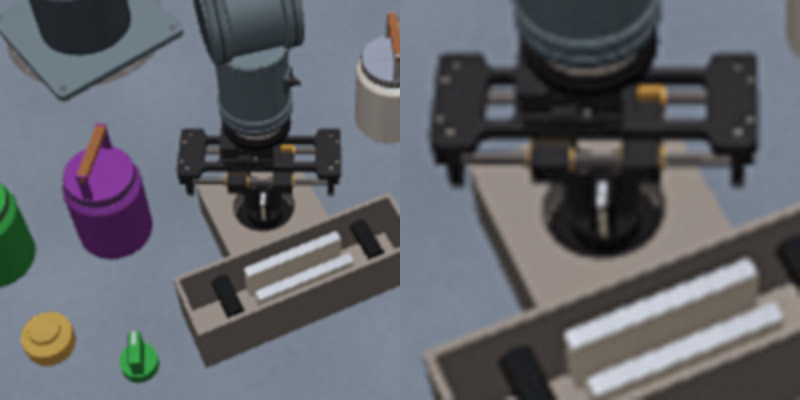

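The scene crop shows the knob seated in the well with the white line facing the camera, and the tank and bystanders untouched. The 18 N push is more than the spring alone should give, so I'll back off in small steps and read force against height.

Emit:
arm_command --steps '[{"slide": [-0.003,0,0.012],"angular": [0,0,0],"fingers": 1},{"slide": [-0.003,0,0.012],"angular": [0,0,0],"fingers": 1},{"slide": [-0.003,0,0.012],"angular": [0,0,0],"fingers": 1}]'

```text
time_s: 17.58
position: [470.4, -18.8, 61.8]
tcp_rot: [[-0.762, 0.648, -0.0], [0.648, 0.762, 0.001], [0.0, 0.0, -1.0]]
wrist_force: [0.2, -1.3, 7.0]
finger_gap: 13.4
grip_force: 40.0
```

Emit:
arm_command --steps '[{"slide": [-0.003,0,0.015],"angular": [0,0,0],"fingers": 1},{"slide": [-0.003,0,0.015],"angular": [0,0,0],"fingers": 1},{"slide": [-0.003,0,0.015],"angular": [0,0,0],"fingers": 1}]'

```text
time_s: 17.95
position: [470.3, -18.8, 62.6]
tcp_rot: [[-0.762, 0.648, 0.0], [0.648, 0.762, 0.0], [0.0, 0.0, -1.0]]
wrist_force: [-0.2, -0.1, 6.8]
finger_gap: 13.8
grip_force: 40.0
```

Emit:
arm_command --steps '[{"slide": [0,0,0.025],"angular": [0,0,0],"fingers": 1},{"slide": [0,0,0.025],"angular": [0,0,0],"fingers": 1},{"slide": [0,0,0.025],"angular": [0,0,0],"fingers": 1}]'

```text
time_s: 18.32
position: [470.3, -18.7, 64.0]
tcp_rot: [[-0.762, 0.648, 0.0], [0.648, 0.762, 0.0], [0.0, 0.0, -1.0]]
wrist_force: [0.7, -0.0, 4.4]
finger_gap: 13.6
grip_force: 40.0
```

Emit:
arm_command --steps '[{"slide": [0,0,0.025],"angular": [0,0,0],"fingers": 1},{"slide": [0,0,0.025],"angular": [0,0,0],"fingers": 1},{"slide": [0,0,0.025],"angular": [0,0,0],"fingers": 1}]'

```text
time_s: 18.7
position: [470.3, -18.8, 65.5]
tcp_rot: [[-0.762, 0.648, 0.0], [0.648, 0.762, 0.0], [-0.0, 0.0, -1.0]]
wrist_force: [1.6, -0.5, 3.8]
finger_gap: 13.8
grip_force: 40.0
```

Force falls about 1 N/mm on the way up, reaching 4 N near z = 66, which is the home height expected from the 23 mm grasp offset. So the knob is fully home and something stiffer starts at 61.6. I'll hold just above that, with the shaft about 4 mm down.

Emit:
arm_command --steps '[{"slide": [0,0,-0.03],"angular": [0,0,0],"fingers": 1},{"slide": [0,0,-0.067],"angular": [0,0,0],"fingers": 1},{"slide": [0,0,-0.067],"angular": [0,0,0],"fingers": 1},{"slide": [0,0,-0.067],"angular": [0,0,0],"fingers": 1},{"slide": [0,0,-0.067],"angular": [0,0,0],"fingers": 1}]'

```text
time_s: 19.32
position: [470.4, -18.8, 61.7]
tcp_rot: [[-0.762, 0.648, 0.0], [0.648, 0.762, 0.0], [0.0, 0.0, -1.0]]
wrist_force: [-0.4, -0.1, 10.9]
finger_gap: 13.4
grip_force: 40.0
```

```bash
python3 - <<'E'
from h import *
F=[]
for i in range(10):
    a=shot('scene');s=bot.get_state();F.append([*s['position'],*s['wrist_force'],s['grip_force']])
print(np.round(np.mean(F,0),2),np.round(np.std(F,0),2),s['time_s'])
# canister + bystanders check: colour centroids unchanged
h=cv2.cvtColor(a['bgr'],cv2.COLOR_BGR2HSV)
M=((h[...,0]<20)&(h[...,1]>110)&(h[...,2]>80)).astype(np.uint8);n,l,st,ce=cv2.connectedComponentsWithStats(M[100:200,280:350]);
i=1+np.argmax(st[1:,4]);print('handle',ce[i]+[280,100],'expected',px(a,[431,230.5,166]))
E
```

```text
[ 4.7039e+02 -1.8840e+01  6.1690e+01 -5.2000e-01  1.0000e-01  1.0640e+01
  4.0000e+01] [0.02 0.01 0.01 0.22 0.39 0.4  0.  ] 19.825
handle [316.84705882 136.36470588] expected [317.28573544 136.4626733 ]
```

```bash
python3 -c "
from cell import bot
print(bot.finish_job())"
```

```text
the job is handed in; nothing more can be done
None
```

I handed the job in at about 20 s: the canister stands upright and released on the bare desk, and the knob is home on the D-shaft, gripped at 40 N. I estimate the sprung shaft is held at least 4 mm of its 6 mm down, from force and height readings. The hand-in returned no verdict.

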